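# Set the model holder's jaw to the gauge line with its thumbwheel

## Task

Get the model holder on the dental bench ready for the next plaster cast: with a fingertip on top of the knurled thumbwheel, roll the wheel until the sliding jaw has closed up to the gauge, its clamping face level with the black line on the white clip, then take the finger away. Move the jaw only by its wheel, do not push the jaw itself, and take hold of nothing: the casts, bottle and other things around the holder stay where they are.

Things in the scene. Friction and masses are not known exactly. Their poses are not given: they have to be found in the camera images.
- wheel_top (a point): Topmost point of the model holder's upright knurled steel thumbwheel, 97.5 mm above the table; does not turn with it. Wheel: radius 36.5 mm over 26 small ridges, 20 mm wide, level axle along this point's x. Only its upper cap shows, above a grey housing (35 mm in x, 90 mm in y): sides end 15.5 mm, ends 25.5 mm below this point. Axes are the holder's: y = the way the jaw closes, z up.
- wheel (a joint): Turn of the thumbwheel in rad, 0 at the start, growing as the jaw closes: stroking the wheel's top towards the holder's +y (towards the fixed jaw) moves the sliding jaw +y, 15 mm per rad (0.41 mm per mm of rim stroke). Turns at about 3 N at the rim; a fingertip pressed on it at 5 to 20 N drives it by friction. It stays where left and may be rolled in several strokes, either way.
- jaw_face (a point): Top edge of the sliding jaw's clamping face (looks to +y), at the end of that edge next to the gauge clip; 66 mm above the table, axes as the holder's. The jaw is an aluminium block 70 mm (x) by 20 mm (y), lying on the -y side of this point. It starts 18 to 52 mm short of the gauge line and can go at least 25 mm beyond it.
- jaw: The whole sliding jaw, not to be touched. Its steel rack bar (12 mm wide, top 84 mm above the table) runs back past the wheel, 27 mm to the +x side of the wheel's middle. Origin: underside middle of the holder at the start, moving with the jaw.
- gauge_mark (a point): Middle of the black line (2.5 mm wide, along x) on top of the gauge clip, a white plastic block 12 mm (x) by 22 mm (y), top 56 mm above the table, fixed on the holder's far (+x) edge beside the jaw's path; axes as the holder's. The jaw is set when jaw_face is level with it along the holder's y.
- fixed_jaw_face (a point): Middle of the top edge of the fixed jaw's clamping face, which looks to -y towards the sliding jaw; 66 mm above the table, axes as the holder's. The gap being closed lies between the two jaws.
- cast_a: loose plaster dental cast, half-round, 60 mm wide, 32 mm high, behind the holder; origin at the centre of its underside. Only a bystander: leave it alone.
- cast_b: loose plaster dental cast, half-round, 60 mm wide, 32 mm high, on the robot's side of the holder; origin at the centre of its underside. Only a bystander: leave it alone.
- spatula: loose spatula 170 mm long, lying beside the holder; origin at the centre of its underside. Only a bystander: leave it alone.
- jar: loose closed jar, 52 mm across, 55 mm high; origin at the centre of its underside. Only a bystander: leave it alone.
- casting_ring: loose steel ring, 54 mm across, 50 mm high; origin at the centre of its underside. Only a bystander: leave it alone.
- bowl: loose rubber mixing bowl, 100 mm across, 50 mm high; origin at the centre of its underside. Only a bystander: leave it alone.
- bottle: loose bottle, 40 mm across, 100 mm high; origin at the centre of its underside. Only a bystander: leave it alone.

How it is judged:
By the outcome, as a careful person would: the job done as asked, in the order asked, and still so for the second after the job is handed in, with the robot touching nothing.
It also fails if it takes over 58 s, if anything falls off the work surface, if the arm or the gripper's body presses on something with over 40 N, if the wrist force passes 120 N, or if a joint passes its speed limit or range.

## Robot

A 6-joint arm with a two-finger parallel gripper is mounted at the origin on the work surface. World frame = base frame: x ahead of the robot, y to its left, z up, the work surface at z = 0. Lengths are in m, angles in rad, forces in N, time in s.
With the tool pointing down it reaches from about 0.3 to 0.775 m from the base axis. Payload 14.6 kg.
Tool frame: the origin (TCP) lies at the very end of the fingers, on their centre line; the grasp point (between the pads) lies 19 mm behind it; z points along the fingers, x is the direction in which the jaws open and shut, and the axes are right-handed (so a half turn about z gives the same grasp; the last joint's range is limited). The gripper opens to 94 mm and grips with 3 to 60 N. Pads are 16 mm wide; open, the fingers measure 119 mm over their backs; the gripper's body (75 mm by 177 mm) begins 78 mm behind the grasp point.
Start: joints at [-0.067, 0.3, 1.521, -0, 1.321, -0.067], TCP at [0.55, -0, 0.205] pointing down, gripper open.
Joint ranges: [-3.03, 3.03], [-0.79, 2.21], [0.23, 2.52], [-1.04, 4.18], [0, 3.07], [-2.55, 2.55]. Speed limits (rad/s): [2.22, 2.22, 2.57, 3.14, 3.14, 3.14].

## Interface

Orientations are given as [roll, pitch, yaw] about the fixed x, y, z axes, in that order (R = Rz(yaw) Ry(pitch) Rx(roll)).
In Python, from station import ctrl gives the robot as it stands.
- The arm moves only by the shell command python3 -m inch 'ROWS' [FORCE]. ROWS is JSON, one flat list of numbers, 7 for each row, row after row: the shift along the tool's x, y, z in cm, then the turn, a rotation vector about the tool's x, y, z in rad, then the opening, from 0 (shut) to 1 (fully open). In form: [tx, ty, tz, wx, wy, wz, claw, tx, ty, tz, wx, wy, wz, claw, ...]. A call has 1 to 20 rows; each row shifts and turns the commanded pose from where the row before left it, along the tool's axes as they then stand; what a row does not reach is not made up. A row lasts 1/8 s, in which the tool goes at most 62.5 mm and 10.7 degrees, less where a joint would pass 70% of its speed; a pose out of reach is approached as far as the arm can. A call is refused whole if a number of a shift passes 6.25 or a number of a turn 0.188, either way. A call with a gripper value outside its range is refused whole. The fingers move at their own pace and stop on an object; FORCE is the grip in N (left out, the last holds). Time passes only in rows, so rows that do not move let the fingers close. It gives the time, the measured TCP pose, the force and the opening at its end, in the units of the state.
- ctrl.get_obs(): the state, without advancing time (a new reading comes with each control period).
- ctrl.camera(name): name is "scene" or "side" or "wrist"; returns (picture, depth): 420x560x3 uint8, red, green, blue; 420x560 float32, m along the optical axis (not along the pixel's ray), 0 where there is no reading.
- ctrl.camera_params(name): a dict with "vertical_fov" (degrees; the focal length in pixels is half the picture's height over the tangent of half this angle, whatever the lens; pixels are square), "cx", "cy" (the principal point, pixels), "camera_from_world" (4x4, takes a point from world to camera coordinates); the wrist camera has in their place "mount" (4x4, takes a point from camera to tool coordinates, whose origin is the TCP and whose axes are the tool frame's). Camera axes: x right, y down, z forward; pixel columns grow to the right and rows downward; lengths in m; the calibration is good to about 2 mm. A picture is of the moment at which its call begins: read the wrist's pose just before it. camera_params takes no time and is no camera call.
- ctrl.hand_in(): hands the job in, once; it reports no verdict.
Trained networks look in the newest picture that a camera, given by its name, has taken for a name from the list of things; names that differ only in an ending like _2 or _b are one class to them, and where a whole thing is asked for, a point or a joint stands for the part that bears it (a point fixed in the world has none). Each returns a list of dicts, best first, with "score" (0 to 1); they miss things now and then, are a little off and sometimes report something else, mostly with a low value. They report only what shows in the picture. A call takes as long as a camera call.
- ctrl.spot_in(camera, label): "bbox" ([centre column, centre row, width, height] in pixels, round what is visible of it).
- ctrl.place_of(camera, label): "centre" ([column, row] in pixels: a listed point, or the origin of a listed thing).
The state is a dict: "time_s": time; "qpos": joint angles; "joint_vel": joint speeds; "tau": joint torques, N m; "ee_pos": TCP position; "eef_rot": TCP orientation; "force": force on the tool from outside, world axes, zero at the start; "moment": the same for the moment, N m; "grip_width": finger opening in m.
Only numpy, scipy, OpenCV 4.12 (cv2) and the standard library are available. Lean on these libraries where they do the work, as an engineer would, in place of code of your own. Each camera call takes 0.05 s, during which the arm holds its last target. There are 200 camera calls.

## Working session

There is one attempt and no reset: what is moved stays moved. The work goes in short steps, Python scripts to look and compute and a shell command to move; the robot and the scene stay as the last step left them, time stands still between calls to the robot, and variables do not carry over. Pictures are saved under pics/ and viewed, about 8 in all and at most 12, crops included, and the job is handed in when it is done.

```bash
mkdir -p pics; cat > h.py <<'E'
import numpy as np, cv2
from scipy.spatial.transform import Rotation as R
from station import ctrl
def cam(n):
    o=ctrl.get_obs(); pic,d=ctrl.camera(n); p=ctrl.camera_params(n)
    f=210/np.tan(np.radians(p["vertical_fov"])/2)
    if "mount" in p:
        T=np.eye(4);T[:3,:3]=R.from_euler('xyz',o["eef_rot"]).as_matrix();T[:3,3]=o["ee_pos"]
        W=T@np.array(p["mount"])
    else: W=np.linalg.inv(np.array(p["camera_from_world"]))
    return pic,d,(f,p["cx"],p["cy"],W)
def ray(K,c,r):
    f,cx,cy,W=K; return W[:3,3],W[:3,:3]@np.array([(c-cx)/f,(r-cy)/f,1])
def atz(K,c,r,z):
    o,v=ray(K,c,r); return o+v*(z-o[2])/v[2]
def atd(K,d,c,r):
    o,v=ray(K,c,r); return o+v*d[int(round(r)),int(round(c))]
def save(pic,n): cv2.imwrite("pics/"+n,pic[:,:,::-1])
Z=dict(wheel_top=.0975,jaw_face=.066,gauge_mark=.056,fixed_jaw_face=.066)
E
cat > look.py <<'E'
from h import *
import sys
for n in sys.argv[2:]:
    pic,d,K=cam(n); save(pic,f"{n}{sys.argv[1]}.png")
    print(n, "cam at",K[3][:3,3].round(3))
    for l in Z:
        for q in ctrl.place_of(n,l)[:2]:
            c,r=q["centre"]; print(l,round(q["score"],2),[round(c,1),round(r,1)],atz(K,c,r,Z[l]).round(4), atd(K,d,c,r).round(4) if 0<=r<419 and 0<=c<559 else '')
print(ctrl.get_obs()["time_s"])
E
python3 look.py 0 scene side wrist
```

```text
scene cam at [ 1.203 -0.16   0.854]
wheel_top 0.93 [254.1, 180.4] [0.4833 0.0508 0.0975] [0.4785 0.0522 0.0925]
jaw_face 0.66 [277.9, 219.7] [0.5967 0.0726 0.066 ] [0.5965 0.0727 0.0657]
gauge_mark 0.47 [294.0, 227.4] [0.6239 0.1035 0.056 ] [0.6238 0.1035 0.0559]
side cam at [0.317 0.748 0.527]
wheel_top 0.57 [332.0, 211.7] [0.4876 0.0503 0.0975] [0.4886 0.0462 0.095 ]
jaw_face 0.55 [266.7, 222.5] [0.5992 0.0884 0.066 ] [0.6035 0.0784 0.059 ]
gauge_mark 0.79 [247.5, 230.6] [0.6262 0.1143 0.056 ] [0.6273 0.1121 0.0543]
fixed_jaw_face 0.93 [247.6, 250.3] [0.5934 0.1817 0.066 ] [0.622  0.1232 0.0184]
wrist cam at [0.55  0.073 0.385]
wheel_top 0.83 [210.5, 162.3] [0.4875 0.0515 0.0975] [0.4866 0.0513 0.0935]
jaw_face 0.71 [332.1, 134.2] [0.6043 0.077  0.066 ] [0.6044 0.077  0.0653]
gauge_mark 0.74 [348.3, 99.5] [0.6209 0.1108 0.056 ] [0.6208 0.1108 0.0562]
fixed_jaw_face 0.79 [328.4, 16.6] [0.5964 0.1813 0.066 ] [0.5973 0.1833 0.0603]
fixed_jaw_face 0.21 [347.3, 95.2] [0.6175 0.1136 0.066 ] [0.6196 0.1149 0.0561]
0.75
```

View pics/wrist0.png

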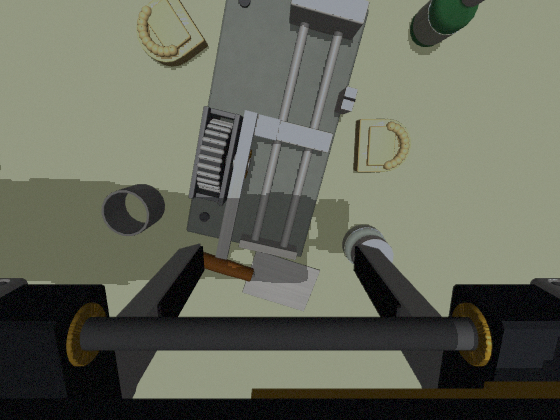

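View pics/scene0.png

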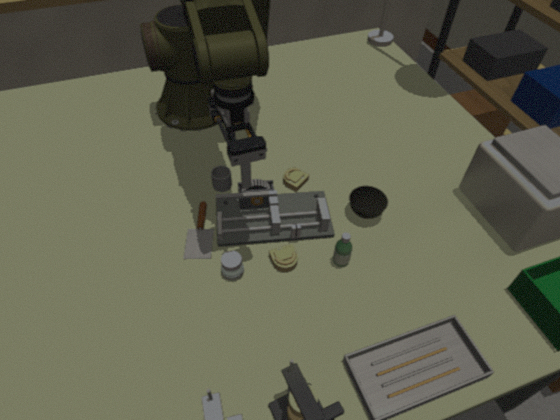

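The wrist view shows the wheel cap at (213,155), rack bar just to its right (240,170), jaw at (290,132), and clip with the black line at (348,100). The holder is yawed about -11°. Next I measure the yaw from depth.

```bash
python3 - <<'E'
from h import *
pic,d,K=cam("wrist")
f,cx,cy,W=K
c,r=np.meshgrid(np.arange(560),np.arange(420))
P=np.stack([(c-cx)/f*d,(r-cy)/f*d,d],-1)@W[:3,:3].T+W[:3,3]
ok=(d>0)&(r<240)&(c>180)&(c<380)
for n,a,b,lo,hi in (("jaw",.061,.071,.02,.13),("fixed",.061,.071,.15,.3),("rack",.080,.088,-.1,.2),("wheel",.0925,.102,0,.1),("clip",.053,.059,.09,.14)):
    m=ok&(P[...,2]>a)&(P[...,2]<b)&(P[...,1]>lo)&(P[...,1]<hi)
    if n=="clip": m&=P[...,0]>.60
    if n=="wheel": m&=c<236
    q=P[m]; print(n,len(q),q.mean(0).round(4))
    if len(q)>5:
        rc=cv2.minAreaRect((q[:,:2]*1000).astype(np.float32)); print(rc, cv2.boxPoints(rc).round(1).tolist())
o=ctrl.get_obs();print(o["ee_pos"],o["eef_rot"],o["force"],f)
print(R.from_euler('xyz',o["eef_rot"]).as_matrix().round(3))
E
```

```text
jaw 1392 [0.5605 0.0724 0.0664]
((535.4039916992188, 51.75074768066406), (81.68855285644531, 130.0714569091797), 81.86024475097656) [[465.20001220703125, 20.5], [594.0, 2.0999999046325684], [605.5999755859375, 83.0], [476.79998779296875, 101.4000015258789]]
fixed 1287 [0.6028 0.1877 0.0659]
((597.0873413085938, 185.54498291015625), (19.463224411010742, 70.47096252441406), 89.2329330444336) [[561.7000122070312, 176.3000030517578], [632.2000122070312, 175.3000030517578], [632.4000244140625, 194.8000030517578], [562.0, 195.6999969482422]]
rack 2933 [0.5009 0.0464 0.0836]
((490.7054443359375, 38.947914123535156), (129.65496826171875, 50.81843185424805), 76.39798736572266) [[450.79998779296875, -18.100000381469727], [500.20001220703125, -30.0], [530.5999755859375, 96.0], [481.29998779296875, 107.9000015258789]]
wheel 857 [0.4871 0.0556 0.0953]
((486.84375, 55.29597473144531), (36.10015869140625, 22.688716888427734), 76.61811065673828) [[471.6000061035156, 40.400001525878906], [493.70001220703125, 35.099998474121094], [502.1000061035156, 70.19999694824219], [480.0, 75.5]]
clip 287 [0.6209 0.1117 0.0564]
((621.2085571289062, 111.75128936767578), (22.173847198486328, 12.405264854431152), 76.8550796508789) [[612.5999755859375, 102.4000015258789], [624.7000122070312, 99.5], [629.7999877929688, 121.0999984741211], [617.7000122070312, 124.0]]
[5.49996199e-01 1.13531149e-05 2.05450650e-01] [-3.14158403e+00 -1.47859238e-05  4.34671428e-05] [ 0.05472644 -0.27558207 -0.35533051] 306.7228529299443
[[ 1.  0.  0.]
 [ 0. -1.  0.]
 [ 0. -0. -1.]]
```

Yaw ≈ -0.232 rad, wheel top ≈ (0.487, 0.053), gap ≈ 36.5 mm, so about 2.45 rad of wheel. I'll shut the fingers and go above the wheel with the tool aligned to the holder.

```bash
python3 -m inch '[0,0,0,0,0,0,0, -2.1,-1.77,2.3,0,0,0,0, -2.1,-1.77,2.3,0,0,0,0, -2.1,-1.77,2.3,0,0,0,0, 0,0,0,0,0,0.116,0, 0,0,0,0,0,0.116,0, 0,0,0,0,0,0,0, 0,0,0,0,0,0,0, 0,0,0,0,0,0,0]' 20; python3 look.py 1 wrist
```

```text
time_s: 1.92
ee_pos: [0.487, 0.0531, 0.1365]
eef_rot: [-3.142, -0.0, -0.231]
force: [0.0, -0.1, -0.0]
grip_width: 0.0073
wrist cam at [0.504 0.124 0.316]
wheel_top 0.91 [280.5, 238.0] [0.4888 0.0534 0.0975] [0.4889 0.0537 0.0985]
jaw_face 0.65 [412.1, 165.9] [0.6041 0.0783 0.066 ] [0.5037 0.1238 0.3162]
gauge_mark 0.98 [422.6, 118.9] [0.621  0.1122 0.056 ] [0.6209 0.1122 0.0562]
fixed_jaw_face 0.89 [383.8, 28.9] [0.5962 0.1815 0.066 ] [0.598  0.1826 0.0612]
2.175
```

View pics/wrist1.png

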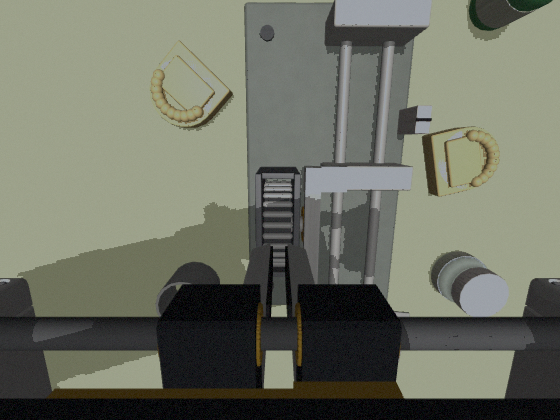

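Closed fingertip is lined up over the wheel cap (column ~280), jaw edge near (412,166), gauge line (422,119): gap ≈ 36.9 mm. I'll swing back 0.4 rad about the axle and approach.

```bash
python3 -m inch '[0.1,1.0,0.067,0.133,0,0,0, 0,1.0,0.067,0.133,0,0,0, 0,1.0,0.067,0.133,0,0,0, 0,0,1.2,0,0,0,0, 0,0,1.2,0,0,0,0, 0,0,1.1,0,0,0,0, 0,0,0,0,0,0,0]' 20; python3 -m inch '[0,0,0.2,0,0,0,0, 0,0,0.2,0,0,0,0, 0,0,0.1,0,0,0,0, 0,0,0,0,0,0,0]'
```

```text
time_s: 3.05
ee_pos: [0.484, 0.0386, 0.0975]
eef_rot: [-2.743, 0.001, -0.23]
force: [-0.9, 0.8, 0.1]
grip_width: -0.0001
time_s: 3.55
ee_pos: [0.485, 0.0394, 0.0941]
eef_rot: [-2.742, -0.001, -0.232]
force: [-1.3, -0.8, 4.2]
grip_width: 0.0004
```

```bash
python3 -m inch '[0,0,0.2,0,0,0,0, 0,0,0,0,0,0,0]'; python3 -m inch '[0,-0.35,0.017,-0.1,0,0,0, 0,-0.35,0.017,-0.1,0,0,0, 0,-0.35,0.017,-0.1,0,0,0]'
```

```text
time_s: 3.8
ee_pos: [0.4853, 0.0396, 0.0935]
eef_rot: [-2.743, -0.002, -0.232]
force: [-13.4, -9.4, 25.8]
grip_width: 0.0009
time_s: 4.18
ee_pos: [0.4878, 0.0497, 0.0966]
eef_rot: [-3.046, -0.002, -0.232]
force: [-13.3, -2.3, 19.9]
grip_width: 0.0003
```

```bash
python3 -m inch '[0,-0.35,-0.04,-0.1,0,0,0, 0,-0.35,0.017,-0.1,0,0,0, 0,-0.35,0.017,-0.1,0,0,0, 0,-0.35,0.017,-0.1,0,0,0, 0,-0.35,0.017,-0.1,0,0,0]'; python3 look.py 2 wrist
```

```text
time_s: 4.8
ee_pos: [0.4919, 0.0674, 0.0943]
eef_rot: [2.738, -0.003, -0.232]
force: [-5.7, 4.1, 14.2]
grip_width: 0.0003
wrist cam at [0.523 0.201 0.231]
jaw_face 0.57 [455.7, 170.0] [0.6078 0.0876 0.066 ] [ 6.419e-01  4.200e-02 -6.000e-04]
gauge_mark 0.82 [476.7, 120.2] [0.6212 0.1123 0.056 ] [0.6208 0.1127 0.0566]
5.05
```

View pics/wrist2.png

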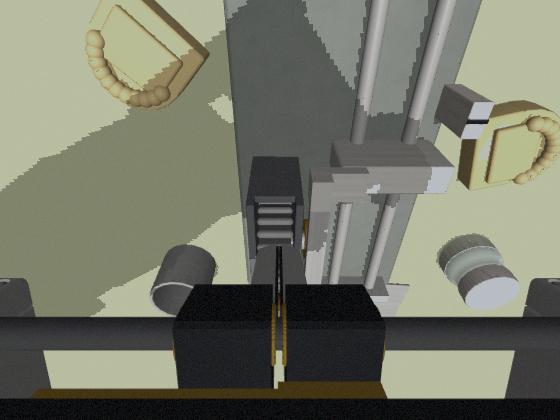

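The jaw's edge is now near (449,166), about 11 mm closer, and the wheel drives without slip. The second stroke is next.

```bash
python3 -m inch '[0,0,-1.0,0,0,0,0, 0,0.78,0.07,0.18,0,0,0, 0,0.78,0.07,0.18,0,0,0, 0,0.78,0.07,0.18,0,0,0, 0,0.78,0.07,0.18,0,0,0, 0,0.78,0.07,0.18,0,0,0, 0,0,0,0,0,0,0, 0,0,0.7,0,0,0,0, 0,0,0.15,0,0,0,0, 0,0,0,0,0,0,0]'
```

```text
time_s: 6.3
ee_pos: [0.4849, 0.0382, 0.0932]
eef_rot: [-2.645, -0.002, -0.23]
force: [-5.1, -8.2, 11.8]
grip_width: 0.0003
```

```bash
python3 -m inch '[0,-0.35,0.02,-0.1,0,0,0, 0,-0.35,0.02,-0.1,0,0,0, 0,-0.35,0.02,-0.1,0,0,0, 0,-0.35,0.02,-0.1,0,0,0, 0,-0.35,0.02,-0.1,0,0,0]'; python3 -m inch '[0,-0.35,0.02,-0.1,0,0,0, 0,-0.35,0.02,-0.1,0,0,0, 0,-0.35,0.02,-0.1,0,0,0, 0,-0.35,0.02,-0.1,0,0,0]'; python3 -m inch '[0,0,-1.0,0,0,0,0, 0,0.78,0.07,0.18,0,0,0, 0,0.78,0.07,0.18,0,0,0, 0,0.78,0.07,0.18,0,0,0, 0,0,0,0,0,0,0]'; python3 look.py 3 wrist
```

```text
time_s: 6.92
ee_pos: [0.4893, 0.0552, 0.0976]
eef_rot: [3.136, -0.004, -0.23]
force: [-0.3, -1.7, 1.6]
grip_width: 0.0005
time_s: 7.42
ee_pos: [0.4921, 0.069, 0.0944]
eef_rot: [2.737, -0.004, -0.229]
force: [0.1, -0.4, 0.1]
grip_width: 0.0007
time_s: 8.05
ee_pos: [0.4874, 0.0471, 0.1072]
eef_rot: [-2.999, -0.004, -0.236]
force: [0.5, 0.3, -0.8]
grip_width: 0.0004
wrist cam at [0.498 0.092 0.295]
wheel_top 0.78 [275.6, 243.7] [0.4875 0.0549 0.0975] [0.4875 0.0547 0.0964]
jaw_face 0.73 [424.8, 142.3] [0.6101 0.0966 0.066 ] [0.6418 0.0978 0.0013]
gauge_mark 0.69 [429.7, 120.5] [0.6216 0.1119 0.056 ] [0.6217 0.1119 0.0559]
fixed_jaw_face 0.74 [383.5, 26.0] [0.5965 0.1825 0.066 ] [0.5974 0.1833 0.064 ]
8.3
```

View pics/wrist3.png

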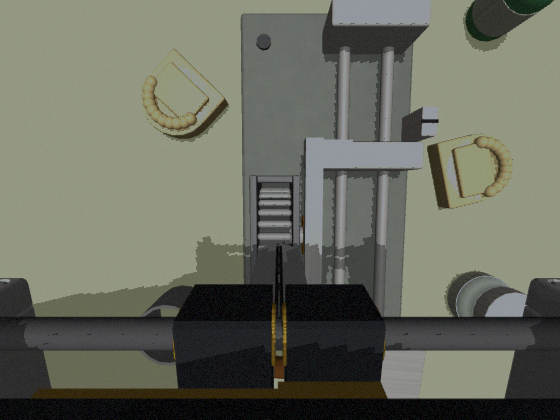

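Jaw edge is at (423,143), gauge line at (430,120), so about 17.5 mm remain. Contact faded in the second half of that stroke. The third stroke needs a slightly deeper path.

```bash
python3 -m inch '[0,0.78,0.07,0.18,0,0,0, 0,0.78,0.07,0.18,0,0,0, 0,0,0,0,0,0,0, 0,0,0.7,0,0,0,0, 0,0,0.1,0,0,0,0, 0,0,0,0,0,0,0]';  python3 -m inch '[0,0,0.05,0,0,0,0, 0,0,0,0,0,0,0]'
```

```text
time_s: 9.05
ee_pos: [0.4846, 0.0388, 0.0941]
eef_rot: [-2.643, -0.0, -0.23]
force: [-0.2, -0.3, 0.3]
grip_width: 0.0005
time_s: 9.3
ee_pos: [0.4846, 0.0386, 0.0937]
eef_rot: [-2.642, -0.0, -0.232]
force: [0.3, -0.0, 3.0]
grip_width: 0.0004
```

```bash
python3 -m inch '[0,0,0.09,0,0,0,0, 0,0,0,0,0,0,0]';  python3 -m inch '[0,-0.35,0.035,-0.1,0,0,0, 0,-0.35,0.035,-0.1,0,0,0, 0,-0.35,0.035,-0.1,0,0,0]'
```

```text
time_s: 9.55
ee_pos: [0.4848, 0.0386, 0.0934]
eef_rot: [-2.642, -0.001, -0.232]
force: [-5.2, -3.2, 12.1]
grip_width: 0.0006
time_s: 9.93
ee_pos: [0.4874, 0.0479, 0.0967]
eef_rot: [-2.946, -0.002, -0.233]
force: [-4.4, -2.7, 4.4]
grip_width: 0.0005
```

```bash
python3 -m inch '[0,-0.35,0.1,-0.1,0,0,0, 0,-0.35,0.035,-0.1,0,0,0, 0,-0.35,0.035,-0.1,0,0,0]';  python3 -m inch '[0,-0.35,0.04,-0.1,0,0,0, 0,-0.35,0.035,-0.1,0,0,0, 0,-0.35,0.035,-0.1,0,0,0]'; python3 look.py 4 wrist
```

```text
time_s: 10.3
ee_pos: [0.4901, 0.0588, 0.0968]
eef_rot: [3.037, -0.003, -0.232]
force: [-5.8, -1.0, 11.7]
grip_width: 0.0003
time_s: 10.68
ee_pos: [0.4925, 0.0691, 0.0936]
eef_rot: [2.738, -0.003, -0.232]
force: [-4.0, 2.9, 10.9]
grip_width: 0.0007
wrist cam at [0.524 0.203 0.231]
wheel_top 0.54 [147.8, 56.1] [0.4694 0.1921 0.0975] [0.4418 0.1867 0.0298]
jaw_face 0.56 [466.1, 137.4] [0.6115 0.1103 0.066 ] [0.6117 0.11   0.0655]
jaw_face 0.26 [476.0, 124.0] [0.6157 0.1173 0.066 ] [0.6208 0.1125 0.0569]
gauge_mark 0.88 [477.5, 122.7] [0.6221 0.1127 0.056 ] [0.6212 0.1135 0.0576]
gauge_mark 0.32 [500.8, 136.9] [0.637  0.1002 0.056 ] [0.655  0.0839 0.0282]
10.925
```

About 4–5 mm remain. One more 0.1 rad in contact, then lift, swing back and measure precisely.

```bash
python3 -m inch '[0,-0.35,0.035,-0.1,0,0,0, 0,0,0,0,0,0,0]';python3 -m inch '[0,0,-1.2,0,0,0,0, 0,0.78,0.07,0.18,0,0,0, 0,0.78,0.07,0.18,0,0,0, 0,0.62,0.06,0.14,0,0,0, 0,0,0,0,0,0,0, 0,0,0,0,0,0,0]'
cat > fine.py <<'E'
from h import *
import sys
pic,d,K=cam("wrist")
f,cx,cy,W=K
for l in("jaw_face","gauge_mark"):
    for q in ctrl.place_of("wrist",l)[:2]: print(l,q["score"],q["centre"])
y=np.array([.230,.973]);x=np.array([.973,-.230])
c,r=np.meshgrid(np.arange(560),np.arange(420))
P=np.stack([(c-cx)/f*d,(r-cy)/f*d,d],-1)@W[:3,:3].T+W[:3,3]
g=np.array([.621,.112])
u=(P[...,:2]-g)@x; v=(P[...,:2]-g)@y
m=(abs(P[...,2]-.066)<.006)&(u<-.012)&(u>-.075)&(v>-.04)&(v<.03)
# jaw front edge: project jaw-top pixels to the z=.066 plane, per column of u
o=W[:3,3]; D=P-o; s=(.066-o[2])/D[...,2]; Q=o+D*s[...,None]
vq=(Q[...,:2]-g)@y
e=[vq[m&(u>a)&(u<a+.004)].max() for a in np.arange(-.07,-.016,.004) if (m&(u>a)&(u<a+.004)).any()]
print("front edge v mm",(np.array(e)*1000).round(1))
# black line: darkest pixels on clip top
s=(.056-o[2])/D[...,2]; Q=o+D*s[...,None]; ug=(Q[...,:2]-g)@x; vg=(Q[...,:2]-g)@y
mc=(abs(ug)<.004)&(abs(vg)<.008); gr=pic.mean(-1)
w=np.clip(np.percentile(gr[mc],70)-gr,0,None)*mc; w[w<.4*w.max()]=0
print("line v mm",(w*vg).sum()/w.sum()*1000, ctrl.get_obs()["ee_pos"],ctrl.get_obs()["time_s"])
cr=pic[60:220,290:460]; cv2.imwrite(f"pics/{sys.argv[1]}",cv2.resize(cr,None,fx=3.5,fy=3.5,interpolation=cv2.INTER_CUBIC)[:,:,::-1])
E
python3 fine.py fine5.png
```

```text
time_s: 11.18
ee_pos: [0.4939, 0.0727, 0.0915]
eef_rot: [2.64, -0.004, -0.23]
force: [4.2, 4.9, 14.2]
grip_width: 0.0004
time_s: 11.92
ee_pos: [0.4889, 0.0568, 0.1061]
eef_rot: [3.139, 0.0, -0.232]
force: [0.0, -0.0, -0.7]
grip_width: 0.0002
jaw_face 0.88 [438.4, 122.9]
gauge_mark 0.64 [440.3, 119.9]
front edge v mm [-1.8 -1.8 -1.8 -1.8 -1.8 -1.8 -1.8 -1.8 -1.8 -1.8 -1.8 -1.8]
line v mm nan [0.48885442 0.05752964 0.10577374] 12.075fine.py:14: RuntimeWarning: divide by zero encountered in divide
  o=W[:3,3]; D=P-o; s=(.066-o[2])/D[...,2]; Q=o+D*s[...,None]
fine.py:14: RuntimeWarning: invalid value encountered in multiply
  o=W[:3,3]; D=P-o; s=(.066-o[2])/D[...,2]; Q=o+D*s[...,None]
fine.py:19: RuntimeWarning: divide by zero encountered in divide
  s=(.056-o[2])/D[...,2]; Q=o+D*s[...,None]; ug=(Q[...,:2]-g)@x; vg=(Q[...,:2]-g)@y
fine.py:19: RuntimeWarning: invalid value encountered in multiply
  s=(.056-o[2])/D[...,2]; Q=o+D*s[...,None]; ug=(Q[...,:2]-g)@x; vg=(Q[...,:2]-g)@y
```

View pics/fine5.png

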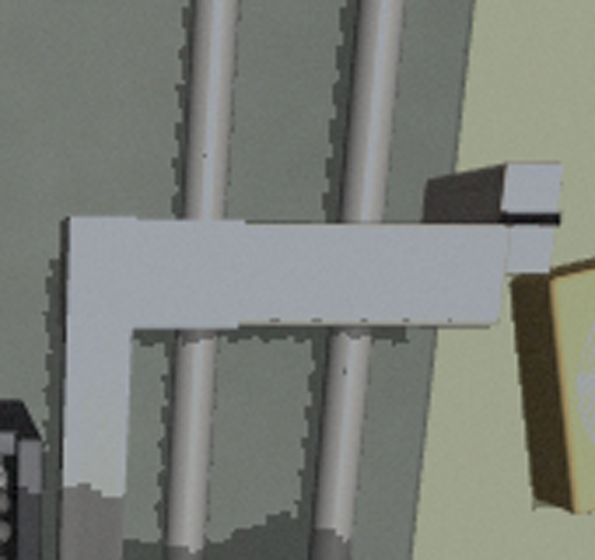

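In the crop, the jaw edge's right end is at full-image (434,124) and the black line at (441,122). Next I refine with subpixel profiles.

```bash
cat > fine2.py <<'E'
from h import *
import sys
# args: out png, jaw col range c0 c1, line col range
c0,c1,l0,l1,r0=map(int,sys.argv[2:7])
pic,d,K=cam("wrist"); gr=pic.astype(float).mean(-1)
y=np.array([.230,.973]); E=[];L=[]
for c in range(c0,c1+1):
    p=gr[r0-10:r0+10,c]; g=np.clip(np.diff(p),0,None); i=g.argmax(); s=slice(max(i-2,0),i+3)
    k=np.arange(len(g))[s]; E.append((c,r0-10+.5+(g[s]*k).sum()/g[s].sum()))
for c in range(l0,l1+1):
    p=gr[r0-10:r0+10,c]; i=4+p[4:-4].argmin(); k=np.arange(i-3,i+4); w=np.clip(np.median(p[i-4:i+5])-p[k],0,None); L.append((c,r0-10+(w*k).sum()/w.sum()))
ye=[(atz(K,c,r,.066)[:2]@y)*1000 for c,r in E]; yl=[(atz(K,c,r,.056)[:2]@y)*1000 for c,r in L]
print("edge",np.round(E,1).tolist(),np.round(ye,1)); print("line",np.round(L,1).tolist(),np.round(yl,1))
print("gap mm",np.median(yl)-np.median(ye), "d at edge/clip z",[atd(K,d,c,r)[2].round(4) for c,r in((E[0][0],E[0][1]+4),L[1])])
for l in Z:
    for q in ctrl.place_of("wrist",l)[:1]: print(l,round(q["score"],2),np.round(q["centre"],1),(atz(K,*q["centre"],Z[l])[:2]@y*1000).round(1))
o=ctrl.get_obs();print(o["time_s"],o["force"].round(1))
cr=pic[60:220,290:460]; cv2.imwrite(f"pics/{sys.argv[1]}",cv2.resize(cr,None,fx=3.5,fy=3.5,interpolation=cv2.INTER_CUBIC)[:,:,::-1])
E
python3 fine2.py fine6.png 420 432 436 446 123
```

```text
edge [[420.0, 124.8], [421.0, 124.8], [422.0, 124.8], [423.0, 124.8], [424.0, 124.9], [425.0, 124.8], [426.0, 124.8], [427.0, 124.9], [428.0, 124.9], [429.0, 124.9], [430.0, 124.8], [431.0, 124.9], [432.0, 125.0]] [250.3 250.3 250.3 250.3 250.3 250.3 250.3 250.3 250.3 250.3 250.3 250.2
 250.2]
line [[436.0, 123.4], [437.0, 123.4], [438.0, 123.3], [439.0, 123.3], [440.0, 123.3], [441.0, 123.3], [442.0, 123.3], [443.0, 123.2], [444.0, 123.4], [445.0, 123.4], [446.0, 123.4]] [251.7 251.7 251.8 251.8 251.8 251.8 251.8 251.8 251.7 251.7 251.7]
gap mm 1.4772532872244994 d at edge/clip z [np.float64(0.066), np.float64(0.0577)]
wheel_top 0.63 [278.3 260. ] 164.0
jaw_face 0.9 [437.7 125.7] 249.7
gauge_mark 0.95 [439.  124.1] 251.2
fixed_jaw_face 0.68 [397.5  17.7] 315.1
12.325 [-0.1  0.1 -0.7]
```

Gap 1.5 mm, which is about 0.1 rad. Touch down at the top.

```bash
python3 -m inch '[0,0,0.5,0,0,0,0, 0,0,0.35,0,0,0,0, 0,0,0.1,0,0,0,0, 0,0,0,0,0,0,0]'
```

```text
time_s: 12.82
ee_pos: [0.489, 0.0567, 0.0971]
eef_rot: [3.141, -0.0, -0.232]
force: [-3.7, -0.5, 10.9]
grip_width: 0.0002
```

```bash
python3 -m inch '[0,-0.18,0.02,-0.05,0,0,0, 0,-0.18,0.02,-0.05,0,0,0, 0,0,0,0,0,0,0]'; python3 -m inch '[0,0,-0.6,0,0,0,0, 0,0.38,-0.4,0.1,0,0,0, 0,0,0,0,0,0,0, 0,0,0,0,0,0,0]'; python3 fine2.py fine7.png 420 432 436 446 123
```

```text
time_s: 13.2
ee_pos: [0.4899, 0.0606, 0.0966]
eef_rot: [3.04, -0.001, -0.231]
force: [-3.7, -0.3, 12.3]
grip_width: 0.0004
time_s: 13.7
ee_pos: [0.489, 0.0574, 0.1063]
eef_rot: [3.139, 0.0, -0.233]
force: [0.8, 0.5, -0.5]
grip_width: 0.0003
edge [[420.0, 122.0], [421.0, 122.0], [422.0, 121.9], [423.0, 122.1], [424.0, 122.1], [425.0, 122.2], [426.0, 122.2], [427.0, 122.2], [428.0, 122.2], [429.0, 122.2], [430.0, 122.2], [431.0, 122.2], [432.0, 122.3]] [251.8 251.9 251.9 251.8 251.8 251.7 251.7 251.7 251.7 251.8 251.7 251.7
 251.7]
line [[436.0, 122.7], [437.0, 122.8], [438.0, 122.8], [439.0, 122.8], [440.0, 122.8], [441.0, 122.8], [442.0, 122.8], [443.0, 122.9], [444.0, 122.9], [445.0, 122.8], [446.0, 122.9]] [251.8 251.8 251.8 251.8 251.8 251.8 251.8 251.7 251.7 251.8 251.7]
gap mm 0.014268833055211871 d at edge/clip z [np.float64(0.0658), np.float64(0.0566)]
wheel_top 0.63 [273.9 257.4] 165.6
jaw_face 0.71 [434.6 120.8] 252.6
gauge_mark 0.83 [439.1 122.9] 251.7
fixed_jaw_face 0.8 [392.3  16.7] 315.6
13.95 [ 0.6  0.5 -0.3]
```

View pics/fine7.png

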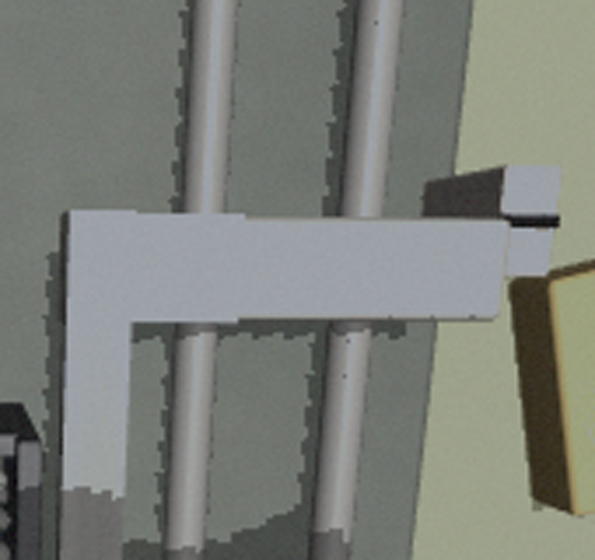

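The jaw edge is level with the line: (434,122) vs (441,123), gap ≈ 0.0 mm after height correction. I'll take the finger well away and check once from there.

```bash
python3 -m inch '[0,0,-2,0,0,0,0, 0,0,-2,0,0,0,0, 0,0,-2,0,0,0,0, 0,0,0,0,0,0,0, 0,0,0,0,0,0,0]'; python3 look.py 8 wrist scene side
```

```text
time_s: 14.58
ee_pos: [0.4887, 0.0576, 0.1654]
eef_rot: [3.14, 0.001, -0.232]
force: [-0.6, 0.6, 0.3]
grip_width: 0.0005
wrist cam at [0.506 0.129 0.345]
wheel_top 0.63 [274.6, 233.2] [0.4846 0.0538 0.0975] [0.4844 0.0531 0.0953]
jaw_face 0.66 [405.3, 124.6] [0.6159 0.1143 0.066 ] [0.6196 0.1138 0.0566]
jaw_face 0.22 [440.9, 159.2] [0.643  0.0774 0.066 ] [0.661  0.0707 0.0294]
gauge_mark 0.78 [403.7, 126.0] [0.6182 0.1129 0.056 ] [0.618  0.113  0.0566]
gauge_mark 0.34 [369.3, 45.9] [0.5984 0.1848 0.056 ] [0.5956 0.1831 0.0645]
fixed_jaw_face 0.83 [368.6, 45.4] [0.5947 0.1833 0.066 ] [0.5947 0.1833 0.066 ]
scene cam at [ 1.203 -0.16   0.854]
wheel_top 0.88 [255.2, 181.4] [0.4875 0.0523 0.0975] [0.4826 0.0537 0.0924]
wheel_top 0.44 [295.1, 224.7] [0.6476 0.095  0.0975] [0.6167 0.1092 0.0554]
jaw_face 0.87 [294.4, 219.4] [0.6089 0.11   0.066 ] [0.608  0.1104 0.0648]
jaw_face 0.49 [232.6, 272.8] [ 0.7033 -0.0698  0.066 ] [ 0.6815 -0.0658  0.0316]
gauge_mark 0.71 [294.7, 223.0] [0.612 0.11  0.056] [0.6138 0.1091 0.0585]
gauge_mark 0.47 [287.5, 262.1] [0.7108 0.0539 0.056 ] [0.6945 0.061  0.0294]
fixed_jaw_face 0.83 [321.8, 206.7] [0.5936 0.188  0.066 ] [0.5924 0.1887 0.0644]
side cam at [0.317 0.748 0.527]
wheel_top 0.95 [330.3, 211.7] [0.4904 0.0516 0.0975] [0.4917 0.0466 0.0944]
jaw_face 0.94 [253.8, 229.9] [0.6104 0.121  0.066 ] [0.6144 0.1124 0.0597]
gauge_mark 0.7 [248.8, 229.5] [0.6257 0.11   0.056 ] [0.6265 0.1083 0.0547]
fixed_jaw_face 0.66 [245.3, 250.6] [0.5966 0.1841 0.066 ] [ 0.6371  0.1024 -0.0007]
15.325
```

View pics/wrist8.png

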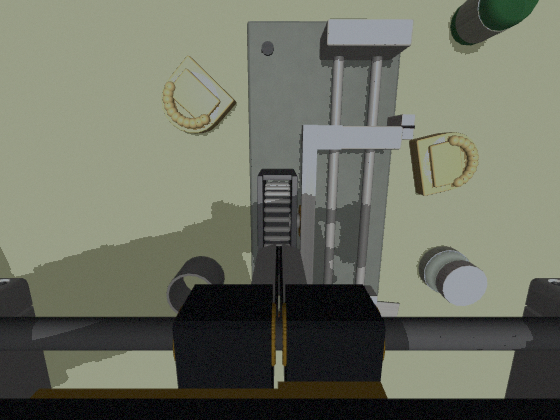

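Jaw edge at about (398,126), line at (408,127), bystanders undisturbed. One subpixel check from this height.

```bash
python3 fine2.py fine9.png 385 397 404 411 127
```

```text
edge [[385.0, 126.2], [386.0, 126.0], [387.0, 126.0], [388.0, 125.9], [389.0, 126.0], [390.0, 126.0], [391.0, 126.0], [392.0, 126.0], [393.0, 126.1], [394.0, 126.0], [395.0, 126.0], [396.0, 126.0], [397.0, 126.0]] [251.7 251.8 251.8 251.9 251.9 251.9 251.8 251.8 251.8 251.8 251.8 251.8
 251.8]
line [[404.0, 126.5], [405.0, 126.5], [406.0, 126.6], [407.0, 126.5], [408.0, 126.5], [409.0, 126.6], [410.0, 126.6], [411.0, 126.6]] [251.7 251.7 251.7 251.7 251.7 251.7 251.6 251.6]
gap mm -0.09209893073582975 d at edge/clip z [np.float64(0.0668), np.float64(0.0575)]
wheel_top 0.57 [277.  232.4] 164.3
jaw_face 0.83 [403.1 125.9] 251.9
gauge_mark 0.66 [406.3 127.1] 251.2
fixed_jaw_face 0.8 [367.5  45.3] 315.6
15.575 [-0.1  0.1 -0.1]
```

```bash
python3 -c "
from station import ctrl
print(ctrl.hand_in())"
```

```text
the job is handed in; nothing more can be done
None
```

The sliding jaw is closed up to the gauge, its clamping face level with the black line, and the job is handed in at about 15.6 s of the 58 s allowed.

- **What I did:** I rolled the thumbwheel with the closed fingertip in three strokes and one short final nudge, which moved the jaw about 37 mm. I then lifted the finger about 7 cm clear. The jaw was moved only by its wheel.
- **Last checks:** Measuring the jaw edge against the line in two wrist-camera views at different heights gave gaps of 0.01 mm and -0.09 mm. Force on the tool was about 0 N. The casts, ring and jar in the last wrist picture showed no sign of having moved. I did not view the final scene and side pictures, so the bowl was not checked by eye.
- **What disagreed or went wrong:**
  - The trained networks' own points were noisier. The last wrist one put the jaw 0.7 mm past the line and the side camera about 7 mm past. I relied on the measured edges instead.
  - Pressing force reached about 30 N in the first stroke, above the suggested 5 to 20 N.
  - Contact faded out in the second stroke, and the third made up for it.

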